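# Set the reference disc in the roast colour meter and hold its slide at the notch

### The arm

A 6-joint arm with a two-finger parallel gripper is mounted at the origin on the work surface. World frame = base frame: x ahead of the robot, y to its left, z up, the work surface at z = 0. Lengths are in m, angles in rad, forces in N, time in s.
With the tool pointing down it reaches from about 0.3 to 0.775 m from the base axis. Payload 14.6 kg.
Tool frame: the origin (TCP) lies on the centre line of the jaws, within the pads' length; the fingertips stand ctrl.tcp_to_tips ahead of it and the grasp point (between the pads) lies 2 mm behind it (ctrl.tcp_to_tips is the distance from the TCP to the fingertips, in m); z points along the fingers, y is the line along which they close (so a half turn about z gives the same grasp; the last joint's range is limited). The gripper opens to 94 mm and grips with 3 to 60 N. Pads are 16 mm wide; open, the fingers measure 119 mm over their backs; the gripper's body (75 mm by 177 mm) begins 78 mm behind the grasp point.
Start: joints at [1.086, 0.3, 1.521, -0, 1.321, -0.067], TCP at [0.223, 0.503, 0.222] pointing down, gripper open.
Joint ranges: [-3.03, 3.03], [-0.79, 2.21], [0.23, 2.52], [-1.04, 4.18], [0, 3.07], [-2.55, 2.55]. Speed limits (rad/s): [2.22, 2.22, 2.57, 3.14, 3.14, 3.14].

### API

Orientations are given as [roll, pitch, yaw] about the fixed x, y, z axes, in that order (R = Rz(yaw) Ry(pitch) Rx(roll)).
In Python, from station import telemetry, viewer, hand_in, ctrl gives the robot as it stands.
- The arm moves only by the tool step_arm, never from a script. Its argument "plan" is a list of rows, each an object of numbers: "dx", "dy", "dz": the shift along the tool's x, y, z scaled (see below); "rx", "ry", "rz": the turn, a rotation vector about the tool's x, y, z scaled (see below); "claw": the closure, from 0 (fully open) to 1 (shut). In form: [{"dx": .., "dy": .., "dz": .., "rx": .., "ry": .., "rz": .., "claw": ..}, ...]. A call has 1 to 10 rows; each row shifts and turns the commanded pose from where the row before left it, along the tool's axes as they then stand; what a row does not reach is not made up. The controller multiplies each number of a shift by 0.1 m and each number of a turn by 90 degrees. A row lasts 1/10 s, in which the tool goes at most 50 mm and 8.59 degrees, less where a joint would pass 70% of its speed; a pose out of reach is approached as far as the arm can. A call with a number of a shift or a turn outside -1 to 1 is refused whole. A call with a gripper value outside its range is refused whole. The fingers move at their own pace and stop on an object; "grip_force" is the grip in N (left out, the last holds). Time passes only in rows, so rows that do not move let the fingers close. It gives the time, the measured TCP pose, the force, the opening and the grip force at its end, in the units of the state.
- telemetry.get_obs(): the state, without advancing time (a new reading comes with each control period).
- viewer.camera(name): name is "side" or "top" or "wrist"; returns a dict with "img" (480x640x3 uint8, red, green, blue), "z_map" (480x640 float32, m along the optical axis (not along the pixel's ray), 0 where there is no reading), "fx", "fy", "cx", "cy" (pixels), "dist" ([k1, k2, p1, p2, k3] as OpenCV has them; the pictures are not rectified), "R" (3x3) and "t" (3): a world point X has camera coordinates R X + t; the wrist camera has in their place "tool_from_camera" (4x4, takes a point from camera to tool coordinates, whose origin is the TCP and whose axes are the flange's). Camera axes: x right, y down, z forward; pixel columns grow to the right and rows downward; lengths in m; the calibration is good to about 2 mm. A picture is of the moment at which its call begins: read the wrist's pose just before it.
- hand_in(): hands the job in; it is judged then, once.
Trained networks look in a picture, given as the dict that the camera call returned (one of the last four; its "shot" number tells which), for a name from the list of things; names that differ only in an ending like _2 or _b are one class to them, and where a whole thing is asked for, a point or a joint stands for the part that bears it (a point fixed in the world has none). Each returns a list of dicts, best first, with "score" (0 to 1); they miss things now and then, are a little off and sometimes report something else, mostly with a low value. They report only what shows in the picture. A call takes as long as a camera call. They do not tell look-alikes from the thing itself.
- viewer.recognise(target, picture): "rect" ([left, top, right, bottom] in pixels, round what is visible of it).
The state is a dict: "time_s": time; "qpos": joint angles; "joint_vel": joint speeds; "tau": joint torques, N m; "ee_pos": TCP position; "eef_rot": TCP orientation; "force": force on the tool from outside, world axes, zero at the start; "moment": the same for the moment, N m; "grip_width": finger opening in m; "grip_force": force on a finger pad.
Only numpy, scipy, OpenCV 4.12 (cv2) and the standard library are available. Lean on these libraries where they do the work, as an engineer would, in place of code of your own. Each camera call takes 0.05 s, during which the arm holds its last target. There are 200 camera calls.

### The job

Check the roast colour meter against its reference: set the reference disc flat into the round well of the pulled-out sample slide, tile side up, and let go of it. Then take the slide by its upright pull and push it in under the reading head until you feel the spring ball drop into its notch; do not drive it on to the back stop. Finish while still gripping the pull, holding the slide still at the notch for the reading; leave the bowl, jar and spoon where they are.

Things in the scene. Friction and masses are not known exactly. Their poses are not given: they have to be found in the camera images.
- meter: Roast colour meter, fixed. Low white bed 415 (x) by 140 mm, top 30 mm above the bench, with an open rail along its y = 0; on its +x end the white reading head, face at x = +60 mm, 150 long, 200 wide, 191 mm high, with a tunnel (100 wide, up to 76 mm above the bench) for the slide and disc. Origin on the bench, 205 mm from the bed's free -x end. The slide goes IN along +x.
- travel (a joint): Sample slide, m: 0 = pulled right out, grows as it goes in, 0.165 = back stop; starts at 0 to 0.015. Friction about 1 N. The notch seats at 0.125 to 0.145, differing from meter to meter. Over the last 8 mm before the seat the ball draws the slide inward with 1 to 2 N; from the seat on the resistance climbs within 3 mm to 7 to 9 N; some 5 mm past the seat the ball is out again.
- plunger (a joint): How far the spring ball is pressed back, m: about 0.0024 while it rides on the slide's plain edge, 0 or a little below when down in the notch. The 8 mm ball sits in a dark steel block, 24 mm long and lower than the slide's top, on the bed at the rail's -y side; the notch is a V 12 mm long in that edge of the slide.
- well (a point): Centre of the floor of the round well in the slide, 35 mm above the bench: 54 mm across, 10 mm deep, open upward, 75 to 90 mm in front of the head's face at the start. Moves with the slide.
- pull_grip (a point): Grip point on the axis of the slide's pull, 71 mm above the bench. Moves with the slide.
- slide: The sample slide with its pull: aluminium plate 210 (x, from +40 to -170 mm) by 80 by 14 mm, top 45 mm above the bench. Origin under the well's centre, 31 mm above the bench; x and y as the meter's. The pull is an upright round black post 22 mm across at x = -150 mm, top 85 mm above the bench, its lowest 4 mm a steel collar 32 mm across. Only low parts lie within 80 mm of it.
- disc: The reference disc: an aluminium puck 50 mm across and 24 mm high with a pale tile set in its top. About 0.12 kg. Origin at the centre of its underside, z up. Lies on a flat black rubber pad 110 mm square and 4 mm thick.
- bowl: Bystander: white ceramic cupping bowl, 100 mm across, 62 mm high. Origin under its centre.
- jar: Bystander: brown glass jar with a dark lid, 72 mm across, 115 mm high. Origin under its centre.
- spoon: Bystander: steel cupping spoon 170 mm long, lying flat. Origin under its middle, handle to its -x.
Not all that is in view belongs to the job. Of the things that look like the disc, the largest one is meant.

How it is judged:
On the way:
1. the disc lies flat in the well of the still pulled-out slide, let go (horizontal distance between disc and well below 0.004 m and z of disc in the frame of well below 0.003 m and angle between disc's own z axis and vertical below 0.06 rad and contact force between the fingers and disc below 0.1 N and value of joint travel below 0.06 m), for 0.2 s.
At the end, for the whole second after the job is handed in: Ball down in the notch (pressed back under 1.7 mm), slide 110 to 155 mm in and still; pull held between the fingers with over 3 N, grasp point within 18 mm of its axis; disc flat on the well's floor (4 mm off centre, 3 mm in height, 0.06 rad at most), no finger on it (value of joint plunger below 0.0017 m and value of joint travel between 0.11 and 0.155 m and velocity of joint travel between -0.005 and 0.005 m/s and contact force between the fingers and slide above 3 N and horizontal distance between the grasp point and pull_grip below 0.018 m and horizontal distance between disc and well below 0.004 m and z of disc in the frame of well below 0.003 m and angle between disc's own z axis and vertical below 0.06 rad and contact force between the fingers and disc below 0.1 N); the arm keeps its last pose, push and grip.
It fails at once if the slide is driven to its back stop (more than 162 mm in) (value of joint travel above 0.162 m).
It fails at once if the bowl, jar or spoon is pushed more than 30 mm (distance of any of bowl, jar, spoon from where it was at the start of the episode above 0.03 m).
It also fails if it takes over 64 s, if anything falls off the work surface, if the arm or the gripper's body presses on something with over 40 N, if the wrist force passes 120 N, or if a joint passes its speed limit or range.

## Working session

There is one attempt and no reset: what is moved stays moved. The work goes in short steps, Python scripts to look and compute and a tool call to move; the robot and the scene stay as the last step left them, time stands still between calls to the robot, and variables do not carry over. Pictures are saved under pics/ and viewed, at most 10 in all, crops included, and the job is handed in when it is done.

Besides the shell and the picture viewer there is one more tool, called as name([rows], argument=value, ...), one row to a line, values as JSON. step_arm: Moves the arm, as the interface text tells. Shifts and turns lie within -1 to 1; 1 stands for 0.1 m of shift or 90 degrees of turn. Its arguments: {"type":"object","properties":{"plan":{"type":"array"},"grip_force":{"type":"number"}},"required":["plan"]}

```bash
mkdir -p pics; cat > h.py <<'E'
import numpy as np, cv2
from station import telemetry, viewer, hand_in, ctrl
from scipy.spatial.transform import Rotation as Rn
def pose():
    o=telemetry.get_obs(); return np.array(o["ee_pos"]),Rn.from_euler('xyz',o["eef_rot"]).as_matrix(),o
def snap(n):
    p,R,o=pose(); c=viewer.camera(n)
    if n=="wrist":
        T=np.eye(4);T[:3,:3]=R;T[:3,3]=p; c["W"]=T@np.array(c["tool_from_camera"])
    else:
        T=np.eye(4);T[:3,:3]=c["R"];T[:3,3]=c["t"];c["W"]=np.linalg.inv(T)
    c["K"]=np.array([[c["fx"],0,c["cx"]],[0,c["fy"],c["cy"]],[0,0,1]]);return c
def rays(c,uv):
    u=cv2.undistortPoints(np.array(uv,float).reshape(-1,1,2),c["K"],np.array(c["dist"],float))[:,0]
    return np.c_[u,np.ones(len(u))]
def at_z(c,uv,z):
    d=rays(c,uv)@c["W"][:3,:3].T; o=c["W"][:3,3]; return o+d*((z-o[2])/d[:,2])[:,None]
def deproj(c,uv):
    z=np.array([c["z_map"][int(v),int(u)] for u,v in uv])
    return (rays(c,uv)*z[:,None])@c["W"][:3,:3].T+c["W"][:3,3]
def save(c,n,box=None,s=1):
    im=c["img"][...,::-1]
    if box: im=im[box[1]:box[3],box[0]:box[2]]
    cv2.imwrite("pics/"+n,cv2.resize(im,None,fx=s,fy=s))
E
python3 - <<'E'
from h import *
p,R,o=pose(); print(o["ee_pos"],o["eef_rot"],ctrl.tcp_to_tips,o["time_s"])
np.set_printoptions(precision=3,suppress=True)
c=snap("top");save(c,"top.png")
for n in ["meter","slide","well","pull_grip","disc","bowl","jar","spoon"]:
    for r in viewer.recognise(n,c)[:4]:
        b=r["rect"];m=[((b[0]+b[2])/2,(b[1]+b[3])/2)]
        print(n,round(r["score"],2),np.round(b),deproj(c,m)[0])
E
```

```text
[0.22305016 0.50247224 0.22187273] [-3.14040532e+00 -8.31455170e-05  2.72378299e+00] 0.017 0.0
meter 0.92 [186. 229. 415. 357.] [0.514 0.078 0.03 ]
meter 0.41 [299. 246. 405. 305.] [ 0.538 -0.031  0.045]
slide 0.61 [104. 289. 159. 325.] [0.51  0.395 0.114]
slide 0.6 [300. 250. 406. 306.] [ 0.534 -0.033  0.044]
well 0.88 [298. 248. 405. 303.] [ 0.538 -0.03   0.042]
pull_grip 0.86 [299. 245. 406. 302.] [ 0.543 -0.033  0.044]
disc 0.64 [435. 209. 452. 228.] [ 0.648 -0.246  0.016]
disc 0.59 [508. 263. 528. 283.] [ 0.514 -0.384  0.018]
bowl 0.79 [491. 173. 539. 219.] [ 0.685 -0.411  0.013]
jar 0.8 [103. 292. 158. 323.] [0.51  0.398 0.114]
spoon 0.95 [370. 157. 439. 184.] [ 0.771 -0.178  0.001]
```

View pics/top.png

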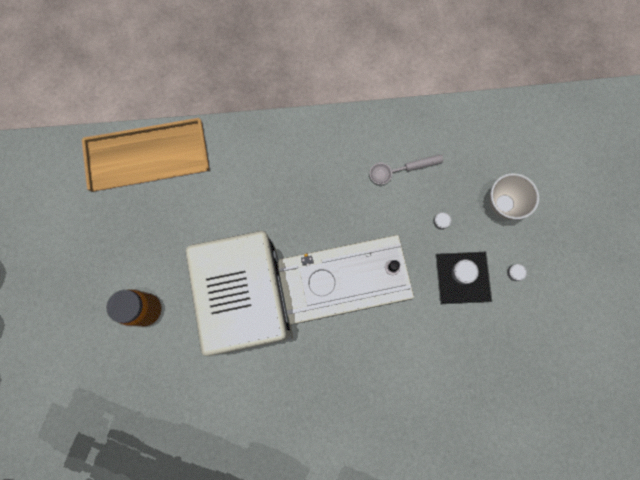

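Look-alikes for the disc: the large puck on the black pad at (466,271), small ones at (443,220) and (517,272), and possibly something white in the bowl at (505,204). I choose the one on the black pad, which is the largest. The meter's head is at (237,293), the well at (322,283), the pull at (393,267), and slide-in points left, about world +y.

```bash
python3 - <<'E'
from h import *
np.set_printoptions(precision=4,suppress=True)
c=snap("top");save(c,"crop.png",(280,160,550,330),2.9)
H,W=c["z_map"].shape
vv,uu=np.mgrid[0:H,0:W]; uv=np.c_[uu.ravel(),vv.ravel()]
P=((rays(c,uv)*c["z_map"].ravel()[:,None])@c["W"][:3,:3].T+c["W"][:3,3]).reshape(H,W,3)
def blob(b,z0,z1):
    m=np.zeros((H,W),bool);m[b[1]:b[3],b[0]:b[2]]=1
    m&=(P[...,2]>z0)&(P[...,2]<z1); q=P[m]; 
    (cx,cy),r=cv2.minEnclosingCircle(q[:,:2].astype(np.float32))
    return len(q),q.mean(0),(cx,cy,r*1000)
print("disc",blob((440,255,490,300),.02,.04))
print("a",blob((432,208,456,232),.008,.04)); print("b",blob((505,260,530,285),.008,.04))
print("pull",blob((380,255,408,280),.06,.1))
m=np.zeros((H,W),bool);m[225:365,180:300]=1;m&=P[...,2]>.17
q=P[m][:,:2].astype(np.float32);r=cv2.minAreaRect(q);print("head",r,P[m][:,2].mean())
m=np.zeros((H,W),bool);m[225:330,285:420]=1;m&=(P[...,2]>.038)&(P[...,2]<.05)
print("slide",cv2.minAreaRect(P[m][:,:2].astype(np.float32)),P[m].mean(0))
print("well px",at_z(c,[(322,283)],.045),"pullpx",at_z(c,[(393,266.5)],.085))
E
```

```text
disc (477, array([ 0.5276, -0.2716,  0.0272]), (0.5291521549224854, -0.2727636992931366, 26.798464357852936))
a (214, array([ 0.6446, -0.2414,  0.0166]), (0.6452592015266418, -0.24252651631832123, 18.007317557930946))
b (235, array([ 0.5173, -0.383 ,  0.0163]), (0.5176454782485962, -0.3837566077709198, 18.053088337183))
pull (112, array([ 0.5464, -0.1139,  0.0813]), (0.5475533604621887, -0.11544448137283325, 11.061916127800941))
head ((0.5111467838287354, 0.15543310344219208), (0.2111823707818985, 0.21624669432640076), 5.406219959259033) 0.1961208798049642
slide ((0.5410585403442383, -0.01118391752243042), (0.13685494661331177, 0.2710825502872467), 13.087974548339844) [ 0.5372 -0.0324  0.0437]
well px [[0.5288 0.0323 0.045 ]] pullpx [[ 0.544  -0.1119  0.085 ]]
```

View pics/crop.png

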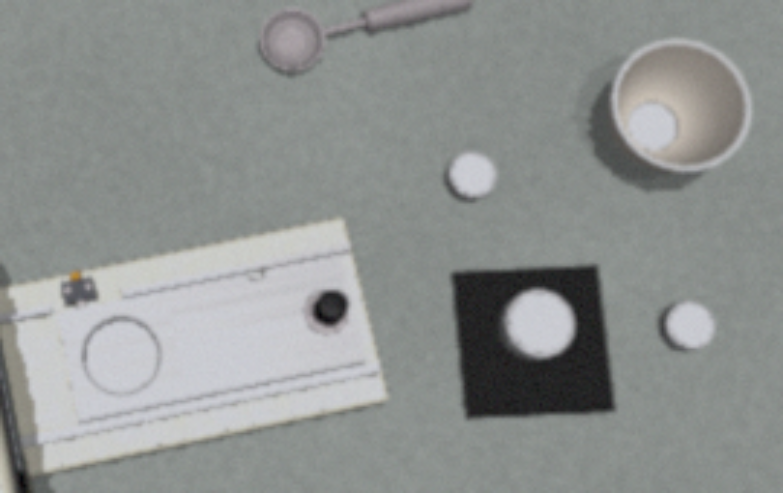

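step_arm([
  {"dz":-0.5},
  {"dz":-0.5},
  {"rz":0.094},
  {"rz":0.094},
  {"rz":0.094},
  {"rz":0.094},
  {"rz":0.094},
  {"rz":0.094},
  {"rz":0.094},
])

```text
$.plan[0]: bad value
```

step_arm([
  {"dx":-0.44,"dy":0.18},
  {"dx":-0.44,"dy":0.18},
  {"dx":-0.44,"dy":0.18},
  {"dx":-0.44,"dy":0.18},
  {"dx":-0.44,"dy":0.18},
  {"dx":-0.44,"dy":0.18},
  {"dx":-0.44,"dy":0.18},
  {"dx":-0.44,"dy":0.18},
  {"dx":-0.44,"dy":0.18},
  {"dx":-0.44,"dy":0.18},
])

```text
$.plan[0]: bad value
```

step_arm([
  {"dx":-0.44,"dy":0.18},
  {"dx":-0.44,"dy":0.18},
  {"dx":-0.44,"dy":0.18},
  {},
])

```text
$.plan[0]: bad value
```

```bash
python3 - <<'E'
from h import *
np.set_printoptions(precision=4,suppress=True)
p,R,o=pose();print(p,R,o["qpos"],o["force"])
c=snap("wrist");save(c,"w1.png");print(np.array(c["tool_from_camera"]))
for n in ["well","pull_grip","disc","slide"]:
    for r in viewer.recognise(n,c)[:2]:print(n,round(r["score"],2),np.round(r["rect"]))
E
```

```text
[0.2232 0.5027 0.2224] [[-0.914   0.4058 -0.    ]
 [ 0.4058  0.914  -0.0001]
 [-0.     -0.0001 -1.    ]] [ 1.0864  0.2999  1.521  -0.      1.3207 -0.0666] [ 0.5206 -0.1251 -0.0813]
[[-0.0002 -0.9731 -0.2304  0.0675]
 [ 1.     -0.0004  0.0008 -0.0002]
 [-0.0009 -0.2304  0.9731 -0.1632]
 [ 0.      0.      0.      1.    ]]
```

View pics/w1.png

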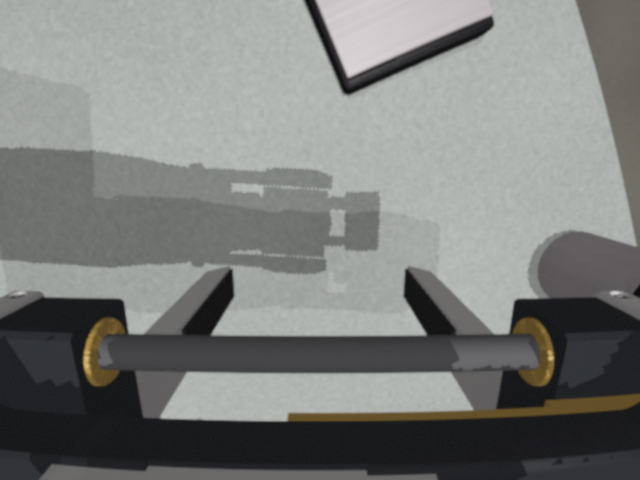

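The moves were refused because every field is needed. The wrist picture only shows bench with the fingers at (205,310) and (430,310).

step_arm([
  {"dx":0,"dy":0,"dz":-0.5,"rx":0,"ry":0,"rz":0,"claw":0},
  {"dx":0,"dy":0,"dz":-0.5,"rx":0,"ry":0,"rz":0,"claw":0},
  {"dx":0,"dy":0,"dz":0,"rx":0,"ry":0,"rz":0.094,"claw":0},
  {"dx":0,"dy":0,"dz":0,"rx":0,"ry":0,"rz":0.094,"claw":0},
  {"dx":0,"dy":0,"dz":0,"rx":0,"ry":0,"rz":0.094,"claw":0},
  {"dx":0,"dy":0,"dz":0,"rx":0,"ry":0,"rz":0.094,"claw":0},
  {"dx":0,"dy":0,"dz":0,"rx":0,"ry":0,"rz":0.094,"claw":0},
  {"dx":0,"dy":0,"dz":0,"rx":0,"ry":0,"rz":0.094,"claw":0},
  {"dx":0,"dy":0,"dz":0,"rx":0,"ry":0,"rz":0.094,"claw":0},
])

```text
time_s: 1.65
ee_pos: [0.2232, 0.5027, 0.3225]
eef_rot: [3.142, -0.0, 1.684]
force: [0.1, -0.7, -0.5]
grip_width: 0.0944
grip_force: 0.0
```

step_arm([
  {"dx":-0.44,"dy":0.18,"dz":0,"rx":0,"ry":0,"rz":0,"claw":0},
  {"dx":-0.44,"dy":0.18,"dz":0,"rx":0,"ry":0,"rz":0,"claw":0},
  {"dx":-0.44,"dy":0.18,"dz":0,"rx":0,"ry":0,"rz":0,"claw":0},
  {"dx":-0.44,"dy":0.18,"dz":0,"rx":0,"ry":0,"rz":0,"claw":0},
  {"dx":-0.44,"dy":0.18,"dz":0,"rx":0,"ry":0,"rz":0,"claw":0},
  {"dx":-0.44,"dy":0.18,"dz":0,"rx":0,"ry":0,"rz":0,"claw":0},
  {"dx":-0.44,"dy":0.18,"dz":0,"rx":0,"ry":0,"rz":0,"claw":0},
  {"dx":-0.44,"dy":0.18,"dz":0,"rx":0,"ry":0,"rz":0,"claw":0},
  {"dx":-0.44,"dy":0.18,"dz":0,"rx":0,"ry":0,"rz":0,"claw":0},
  {"dx":-0.44,"dy":0.18,"dz":0,"rx":0,"ry":0,"rz":0,"claw":0},
])

```text
time_s: 2.65
ee_pos: [0.4548, 0.0854, 0.3227]
eef_rot: [3.141, -0.0, 1.69]
force: [0.3, 0.4, -0.7]
grip_width: 0.0941
grip_force: 0.0
```

step_arm([
  {"dx":-0.44,"dy":0.18,"dz":0,"rx":0,"ry":0,"rz":0,"claw":0},
  {"dx":-0.44,"dy":0.18,"dz":0,"rx":0,"ry":0,"rz":0,"claw":0},
  {"dx":-0.44,"dy":0.18,"dz":0,"rx":0,"ry":0,"rz":0,"claw":0},
  {"dx":0,"dy":0,"dz":0,"rx":0,"ry":0,"rz":0,"claw":0},
  {"dx":0,"dy":0,"dz":0,"rx":0,"ry":0,"rz":0,"claw":0},
])

```text
time_s: 3.15
ee_pos: [0.5237, -0.0379, 0.322]
eef_rot: [-3.141, -0.0, 1.689]
force: [-0.4, -0.0, -0.6]
grip_width: 0.0942
grip_force: 0.0
```

```bash
python3 - <<'E'
from h import *
np.set_printoptions(precision=4,suppress=True)
p,R,o=pose();print(p,o["eef_rot"],o["qpos"],o["force"])
c=snap("wrist");save(c,"w2.png")
for n in ["well","pull_grip","disc","slide"]:
    for r in viewer.recognise(n,c)[:2]:print(n,round(r["score"],2),np.round(r["rect"]))
E
```

```text
[ 0.5237 -0.0379  0.322 ] [-3.1408 -0.0004  1.6886] [-0.1421  0.1872  1.4316  0.0001  1.5236 -0.2599] [-0.4264 -0.0018 -0.5705]
well 0.92 [297. 123. 366. 290.]
well 0.62 [460. 267. 494. 315.]
pull_grip 0.79 [300. 120. 365. 287.]
disc 0.66 [293. 375. 315. 383.]
disc 0.55 [281. 406. 303. 425.]
slide 0.64 [302. 120. 368. 290.]
```

View pics/w2.png

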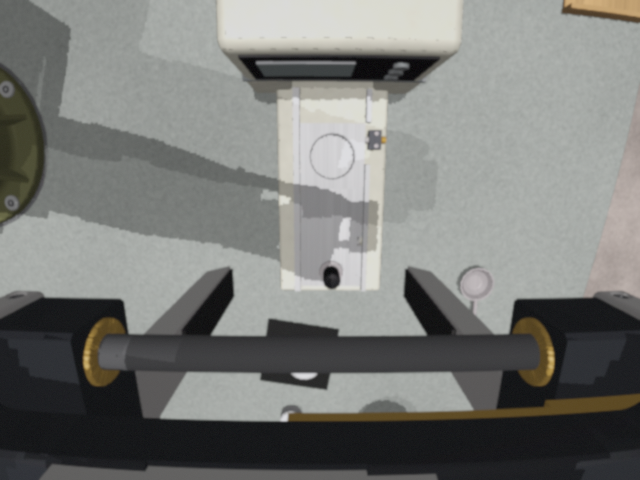

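The wrist picture shows the well rim at (331,156), the pull at (331,275), the notch at about (360,240), the ball block at (376,139), and the disc half-hidden at (303,373).

```bash
python3 - <<'E'
from h import *
np.set_printoptions(precision=4,suppress=True)
c=snap("wrist")
g=cv2.cvtColor(c["img"],cv2.COLOR_RGB2GRAY)
ci=cv2.HoughCircles(cv2.GaussianBlur(g[120:200,290:380],(3,3),0),cv2.HOUGH_GRADIENT,1,100,param1=60,param2=12,minRadius=18,maxRadius=27)
print(ci); x,y=ci[0,0,:2]+[290,120]
w=at_z(c,[(x,y)],.045)[0];print("well",w)
# post: depth band
vv,uu=np.mgrid[250:300,310:355];uv=np.c_[uu.ravel(),vv.ravel()]
q=deproj(c,uv);q=q[(q[:,2]>.075)&(q[:,2]<.09)];print("post",len(q),q.mean(0),cv2.minEnclosingCircle(q[:,:2].astype(np.float32)))
uv=np.c_[uu.ravel(),vv.ravel()][g[250:300,310:355].ravel()<45];print("dark top rows",uv[:,1].min(),uv[:,1].max(),uv.mean(0))
# rail lines: leftmost vertical edges
vv,uu=np.mgrid[80:295,270:395];uv=np.c_[uu.ravel(),vv.ravel()]
q=deproj(c,uv);q=q[(q[:,2]>.025)&(q[:,2]<.05)];r=cv2.minAreaRect(q[:,:2].astype(np.float32));print("bed",len(q),r)
m=cv2.fitLine(q[:,:2].astype(np.float32),cv2.DIST_L2,0,.01,.01).ravel();print(m,np.degrees(np.arctan2(m[1],m[0])))
L=at_z(c,[(279,100),(282,285),(387,100),(380,285)],.03);print(L,)
E
```

```text
[[[41.5 39.5 22.4]]]
well [0.531  0.0313 0.045 ]
post 253 [ 0.5476 -0.1136  0.0848] ((0.5478342771530151, -0.11506194621324539), 0.010835309512913227)
dark top rows 268 287 [329.9846 277.6462]
bed 21438 ((0.5372351408004761, -0.012259289622306824), (0.15533509850502014, 0.27577388286590576), 6.969175815582275)
[ 0.1128 -0.9936  0.5344 -0.0003] -83.52083
[[ 0.457   0.0963  0.03  ]
 [ 0.4848 -0.1472  0.03  ]
 [ 0.5915  0.113   0.03  ]
 [ 0.6215 -0.1308  0.03  ]]
```

step_arm([
  {"dx":-0.44,"dy":-0.03,"dz":0.1,"rx":0,"ry":0,"rz":0,"claw":0},
  {"dx":-0.44,"dy":-0.03,"dz":0.1,"rx":0,"ry":0,"rz":0,"claw":0},
  {"dx":-0.44,"dy":-0.03,"dz":0.1,"rx":0,"ry":0,"rz":0,"claw":0},
  {"dx":-0.44,"dy":-0.03,"dz":0.1,"rx":0,"ry":0,"rz":0,"claw":0},
  {"dx":-0.44,"dy":-0.03,"dz":0.1,"rx":0,"ry":0,"rz":0,"claw":0},
  {"dx":-0.44,"dy":-0.03,"dz":0.1,"rx":0,"ry":0,"rz":0,"claw":0},
  {"dx":-0.38,"dy":-0.04,"dz":0.1,"rx":0,"ry":0,"rz":0,"claw":0},
  {"dx":0,"dy":0,"dz":0,"rx":0,"ry":0,"rz":0,"claw":0},
  {"dx":0,"dy":0,"dz":0,"rx":0,"ry":0,"rz":0,"claw":0},
])

```text
time_s: 4.35
ee_pos: [0.5377, -0.3397, 0.2521]
eef_rot: [-3.141, -0.001, 1.69]
force: [0.8, 0.9, -0.0]
grip_width: 0.0944
grip_force: 0.0
```

```bash
python3 - <<'E'
from h import *
np.set_printoptions(precision=4,suppress=True)
p,R,o=pose();print(p,o["eef_rot"])
c=snap("wrist");save(c,"w3.png")
vv,uu=np.mgrid[0:290,220:420];uv=np.c_[uu.ravel(),vv.ravel()]
q=deproj(c,uv);k=(q[:,2]>.024)&(q[:,2]<.033)&(abs(q[:,0]-.528)<.05)&(abs(q[:,1]+.272)<.05);q=q[k]
print("disc",len(q),q.mean(0),cv2.minEnclosingCircle(q[:,:2].astype(np.float32)),uv[k].mean(0))
for r in viewer.recognise("disc",c)[:4]:print(round(r["score"],2),np.round(r["rect"]))
q=q.mean(0);g=p-.002*R[:,2];print("tool shift to disc",R.T@(np.r_[q[:2],.020]-g))
E
```

```text
[ 0.5377 -0.3397  0.2521] [-3.1412 -0.0006  1.6897]
disc 1657 [ 0.5283 -0.2721  0.0293] ((0.5283699631690979, -0.2723948061466217), 0.02533908002078533) [317.9952 157.8358]
0.86 [296. 134. 340. 185.]
0.81 [286. 237. 316. 270.]
0.79 [408. 132. 438. 162.]
tool shift to disc [ 0.0681 -0.0013  0.2342]
```

View pics/w3.png

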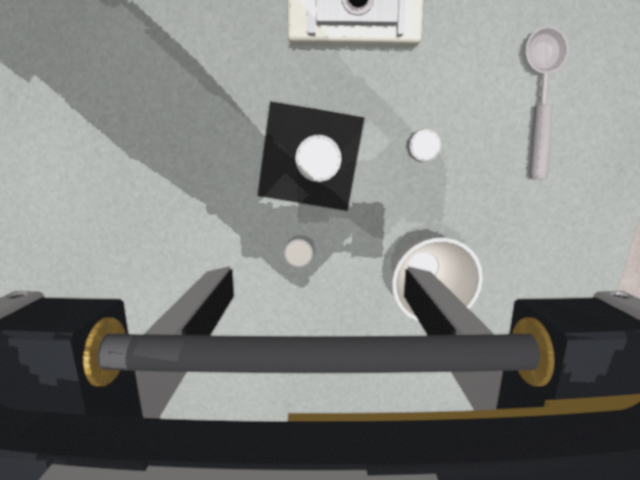

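The wrist picture shows the chosen puck on its pad at (318,158), clearly larger than those at (425,145), (299,252) and in the bowl at (424,262).

step_arm([
  {"dx":0.4,"dy":-0.01,"dz":0,"rx":0,"ry":0,"rz":0,"claw":0},
  {"dx":0.28,"dy":0,"dz":0.2,"rx":0,"ry":0,"rz":0,"claw":0},
  {"dx":0,"dy":0,"dz":0.45,"rx":0,"ry":0,"rz":0,"claw":0.2},
  {"dx":0,"dy":0,"dz":0.45,"rx":0,"ry":0,"rz":0,"claw":0.2},
  {"dx":0,"dy":0,"dz":0.45,"rx":0,"ry":0,"rz":0,"claw":0.2},
  {"dx":0,"dy":0,"dz":0.35,"rx":0,"ry":0,"rz":0,"claw":0.2},
  {"dx":0,"dy":0,"dz":0.17,"rx":0,"ry":0,"rz":0,"claw":0.2},
  {"dx":0,"dy":0,"dz":0.1,"rx":0,"ry":0,"rz":0,"claw":0.2},
  {"dx":0,"dy":0,"dz":0,"rx":0,"ry":0,"rz":0,"claw":0.2},
  {"dx":0,"dy":0,"dz":0,"rx":0,"ry":0,"rz":0,"claw":0.2},
])

```text
time_s: 5.45
ee_pos: [0.5294, -0.2723, 0.0369]
eef_rot: [3.14, 0.001, 1.691]
force: [-0.2, -0.6, -0.6]
grip_width: 0.0751
grip_force: 0.0
```

step_arm([
  {"dx":0,"dy":0,"dz":0,"rx":0,"ry":0,"rz":0,"claw":1},
  {"dx":0,"dy":0,"dz":0,"rx":0,"ry":0,"rz":0,"claw":1},
  {"dx":0,"dy":0,"dz":0,"rx":0,"ry":0,"rz":0,"claw":1},
  {"dx":0,"dy":0,"dz":0,"rx":0,"ry":0,"rz":0,"claw":1},
  {"dx":0,"dy":0,"dz":0,"rx":0,"ry":0,"rz":0,"claw":1},
  {"dx":0,"dy":0,"dz":0,"rx":0,"ry":0,"rz":0,"claw":1},
  {"dx":0,"dy":0,"dz":0,"rx":0,"ry":0,"rz":0,"claw":1},
], grip_force=20)

```text
time_s: 6.15
ee_pos: [0.5288, -0.2726, 0.0358]
eef_rot: [3.141, 0.0, 1.69]
force: [-1.2, 1.1, 6.1]
grip_width: 0.0492
grip_force: 20.0
```

step_arm([
  {"dx":0,"dy":0,"dz":-0.2,"rx":0,"ry":0,"rz":0,"claw":1},
  {"dx":0,"dy":0,"dz":-0.4,"rx":0,"ry":0,"rz":0,"claw":1},
  {"dx":0,"dy":0,"dz":-0.4,"rx":0,"ry":0,"rz":0,"claw":1},
  {"dx":0,"dy":0,"dz":-0.4,"rx":0,"ry":0,"rz":0,"claw":1},
  {"dx":0.4,"dy":0.05,"dz":0,"rx":0,"ry":0,"rz":0,"claw":1},
  {"dx":0.4,"dy":0.05,"dz":0,"rx":0,"ry":0,"rz":0,"claw":1},
  {"dx":0.4,"dy":0.05,"dz":0,"rx":0,"ry":0,"rz":0,"claw":1},
  {"dx":0.4,"dy":0.05,"dz":0,"rx":0,"ry":0,"rz":0,"claw":1},
  {"dx":0.4,"dy":0.05,"dz":0,"rx":0,"ry":0,"rz":0,"claw":1},
  {"dx":0.3,"dy":0.05,"dz":0,"rx":0,"ry":0,"rz":0,"claw":1},
])

```text
time_s: 7.15
ee_pos: [0.5306, -0.0384, 0.1752]
eef_rot: [-3.141, -0.0, 1.691]
force: [0.3, 0.4, -0.6]
grip_width: 0.0498
grip_force: 20.0
```

step_arm([
  {"dx":0,"dy":0,"dz":0,"rx":0,"ry":0,"rz":0,"claw":1},
  {"dx":0,"dy":0,"dz":0,"rx":0,"ry":0,"rz":0,"claw":1},
])

```text
time_s: 7.35
ee_pos: [0.531, -0.0403, 0.1752]
eef_rot: [-3.141, 0.0, 1.691]
force: [-0.4, -1.2, -1.1]
grip_width: 0.0494
grip_force: 20.0
```

```bash
python3 - <<'E'
from h import *
np.set_printoptions(precision=4,suppress=True)
p,R,o=pose();print(p,o["eef_rot"],o["force"],o["grip_width"])
c=snap("wrist");save(c,"w4.png")
u=R[:,0]; uv=cv2.projectPoints((np.array([[.531,.0313,.045]])-c["W"][:3,3])@c["W"][:3,:3],np.zeros(3),np.zeros(3),c["K"],np.array(c["dist"],float))[0].ravel();print("expect",uv)
g=cv2.cvtColor(c["img"],cv2.COLOR_RGB2GRAY);x0,y0=int(uv[0])-60,max(0,int(uv[1])-60)
ci=cv2.HoughCircles(cv2.GaussianBlur(g[y0:y0+120,x0:x0+120],(3,3),0),cv2.HOUGH_GRADIENT,1,100,param1=60,param2=12,minRadius=24,maxRadius=45)
print(ci)
if ci is not None:
    w=at_z(c,[ci[0,0,:2]+[x0,y0]],.045)[0];print(w,"tool shift",R.T@(w-p))
E
```

```text
[ 0.531  -0.0403  0.1752] [-3.1411  0.0001  1.6914] [-0.3608 -1.2365 -1.1172] 0.049412015724916734
expect [330.014  153.7963]
[[[59.5 57.5 31. ]]]
[0.5302 0.0339 0.045 ] tool shift [0.0737 0.0083 0.1302]
```

View pics/w4.png

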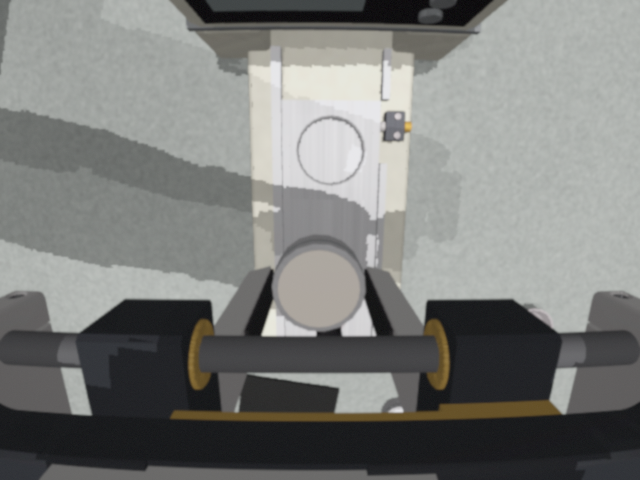

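The disc sits flat in the jaws at (319,288); the well's rim shows at (330,151), in front of the head.

```bash
python3 - <<'E'
from h import *
np.set_printoptions(precision=4,suppress=True)
from scipy.optimize import least_squares
p,R,o=pose();c=snap("wrist")
g=cv2.GaussianBlur(cv2.cvtColor(c["img"],cv2.COLOR_RGB2GRAY),(3,3),0).astype(float)
def ring(c0,r0,r1,angs,z,mode):
    pts=[]
    for a in np.radians(angs):
        rr=np.arange(r0,r1,.25);x=c0[0]+rr*np.cos(a);y=c0[1]+rr*np.sin(a)
        v=cv2.remap(g.astype(np.float32),x.astype(np.float32)[None],y.astype(np.float32)[None],cv2.INTER_LINEAR)[0]
        i=np.argmin(v) if mode=="dark" else np.argmin(np.diff(v))
        pts.append((x[i],y[i]))
    P=at_z(c,pts,z)[:,:2]
    s=least_squares(lambda k:np.hypot(P[:,0]-k[0],P[:,1]-k[1])-k[2],np.r_[P.mean(0),.026],loss="soft_l1",f_scale=.0005)
    return s.x,np.median(abs(s.fun))
w,e=ring((330,151),27,39,range(0,360,5),.045,"dark");print("well",w,e)
vv,uu=np.mgrid[225:325,270:370];uv=np.c_[uu.ravel(),vv.ravel()];q=deproj(c,uv);k=(q[:,2]>.155)&(q[:,2]<.18);zt=np.median(q[k,2]);print("disc top z",zt,"centroid",q[k].mean(0))
d,e2=ring((319,288),38,50,[*range(-10,20,3),*range(160,190,3),*range(20,160,4)],zt,"edge");print("disc",d,e2)
print("shift disc->well",R[:2,:2].T@(w[:2]-d[:2]),"tcp->well",R[:2,:2].T@(w[:2]-p[:2]))
f=lambda X:X
z=c["z_map"];print("head face?",deproj(c,[(330,38)]))
E
```

```text
well [0.5307 0.0336 0.0269] 0.00011748974480513784
disc top z 0.16855181608955536 centroid [ 0.5298 -0.0378  0.1683]
disc [ 0.5298 -0.0396  0.0245] 0.0016964598444090158
shift disc->well [0.0726 0.0096] tcp->well [0.0741 0.0086]
head face? [[0.5198 0.1241 0.0305]]
```

step_arm([
  {"dx":0.3,"dy":0.045,"dz":0,"rx":0,"ry":0,"rz":0,"claw":1},
  {"dx":0.3,"dy":0.045,"dz":0,"rx":0,"ry":0,"rz":0,"claw":1},
  {"dx":0.13,"dy":0,"dz":0.2,"rx":0,"ry":0,"rz":0,"claw":1},
  {"dx":0,"dy":0,"dz":0.3,"rx":0,"ry":0,"rz":0,"claw":1},
  {"dx":0,"dy":0,"dz":0.3,"rx":0,"ry":0,"rz":0,"claw":1},
  {"dx":0,"dy":0,"dz":0.1,"rx":0,"ry":0,"rz":0,"claw":1},
  {"dx":0,"dy":0,"dz":0,"rx":0,"ry":0,"rz":0,"claw":1},
  {"dx":0,"dy":0,"dz":0,"rx":0,"ry":0,"rz":0,"claw":1},
  {"dx":0,"dy":0,"dz":0,"rx":0,"ry":0,"rz":0,"claw":1},
])

```text
time_s: 8.35
ee_pos: [0.5321, 0.0327, 0.0869]
eef_rot: [3.139, 0.0, 1.69]
force: [-0.3, -0.4, -2.0]
grip_width: 0.0489
grip_force: 20.0
```

```bash
python3 - <<'E'
from h import *
p,R,o=pose();print(p,o["force"]);print(R.T@(np.array([.5307,.0336,0])-p))
c=snap("wrist");save(c,"w5.png",(200,140,440,320),3)
E
```

```text
[0.53209844 0.03272199 0.08692546] [-0.34461913 -0.42106089 -2.0178176 ]
[ 0.00106523 -0.00148393  0.08692195]
```

View pics/w5.png

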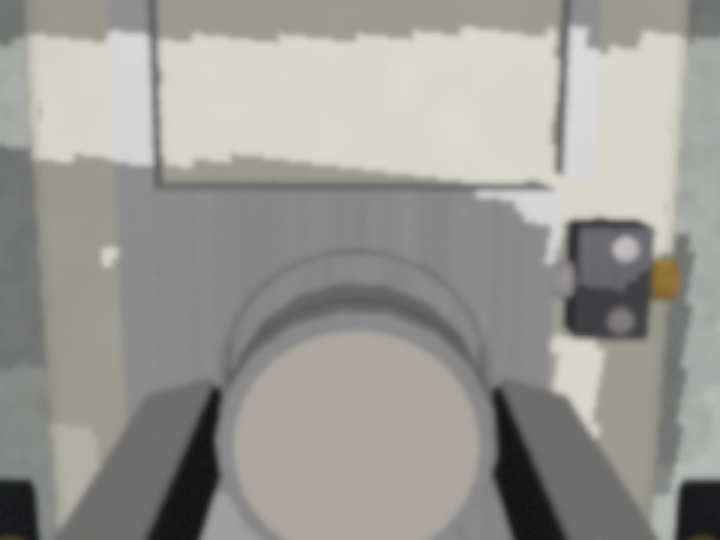

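```bash
python3 - <<'E'
from h import *
np.set_printoptions(precision=4,suppress=True)
p,R,o=pose();c=snap("wrist");W=c["W"]
g=cv2.cvtColor(c["img"],cv2.COLOR_RGB2GRAY)
print("col profile",list(zip(range(218,256),g[218:256,318:321].mean(1).astype(int))))
for v in (222.7,240,243,245,247,250): print(v,(R.T@(at_z(c,[(319,v)],.045)[0]-p))[:2],(R.T@(at_z(c,[(319,v)],.0798)[0]-p))[:2])
uv=np.c_[np.full(40,319),np.arange(225,305,2)];q=deproj(c,uv);print(np.c_[uv[:,1],(q-p)@R[:,0],q[:,2]][::1])
E
```

```text
col profile [(218, np.int64(133)), (219, np.int64(133)), (220, np.int64(133)), (221, np.int64(131)), (222, np.int64(127)), (223, np.int64(121)), (224, np.int64(122)), (225, np.int64(129)), (226, np.int64(135)), (227, np.int64(136)), (228, np.int64(136)), (229, np.int64(136)), (230, np.int64(136)), (231, np.int64(136)), (232, np.int64(135)), (233, np.int64(133)), (234, np.int64(124)), (235, np.int64(111)), (236, np.int64(103)), (237, np.int64(101)), (238, np.int64(98)), (239, np.int64(94)), (240, np.int64(93)), (241, np.int64(98)), (242, np.int64(103)), (243, np.int64(110)), (244, np.int64(123)), (245, np.int64(134)), (246, np.int64(138)), (247, np.int64(137)), (248, np.int64(138)), (249, np.int64(143)), (250, np.int64(153)), (251, np.int64(163)), (252, np.int64(167)), (253, np.int64(168)), (254, np.int64(168)), (255, np.int64(167))]
222.7 [ 0.0292 -0.0007] [ 0.0356 -0.0008]
240 [ 0.0185 -0.0007] [ 0.0267 -0.0008]
243 [ 0.0166 -0.0007] [ 0.0251 -0.0007]
245 [ 0.0154 -0.0007] [ 0.0241 -0.0007]
247 [ 0.0141 -0.0007] [ 0.023  -0.0007]
250 [ 0.0122 -0.0007] [ 0.0215 -0.0007]
[[225.       
[... 487 characters left out ...]
  0.0807]
 [259.       0.0174   0.0822]
 [261.       0.0157   0.0802]
 [263.       0.0147   0.0805]
 [265.       0.0137   0.0806]
 [267.       0.0125   0.0803]
 [269.       0.0116   0.0807]
 [271.       0.0102   0.0798]
 [273.       0.0093   0.0803]
 [275.       0.0084   0.0808]
 [277.       0.0071   0.0802]
 [279.       0.006    0.0804]
 [281.       0.005    0.0805]
 [283.       0.0041   0.0811]
 [285.       0.0029   0.0808]
 [287.       0.0019   0.081 ]
 [289.       0.0009   0.0813]
 [291.      -0.0009   0.0797]
 [293.      -0.0023   0.079 ]
 [295.      -0.003    0.0801]
 [297.      -0.0036   0.0814]
 [299.      -0.005    0.0806]
 [301.      -0.0059   0.0813]
 [303.      -0.0073   0.0807]]
```

The crop shows the rim arc (top at crop (355,248)) centred laterally on the disc (about 357 in both); along the slide the well is about 2 mm further on.

step_arm([
  {"dx":0.018,"dy":0,"dz":0,"rx":0,"ry":0,"rz":0,"claw":1},
  {"dx":0,"dy":0,"dz":0.06,"rx":0,"ry":0,"rz":0,"claw":1},
  {"dx":0,"dy":0,"dz":0.04,"rx":0,"ry":0,"rz":0,"claw":1},
  {"dx":0,"dy":0,"dz":0.03,"rx":0,"ry":0,"rz":0,"claw":1},
  {"dx":0,"dy":0,"dz":0.02,"rx":0,"ry":0,"rz":0,"claw":1},
  {"dx":0,"dy":0,"dz":0,"rx":0,"ry":0,"rz":0,"claw":1},
  {"dx":0,"dy":0,"dz":0,"rx":0,"ry":0,"rz":0,"claw":1},
])

```text
time_s: 9.15
ee_pos: [0.5311, 0.0348, 0.0705]
eef_rot: [-3.142, 0.0, 1.69]
force: [0.4, -0.8, -1.6]
grip_width: 0.0493
grip_force: 20.0
```

step_arm([
  {"dx":0,"dy":0,"dz":0.02,"rx":0,"ry":0,"rz":0,"claw":1},
  {"dx":0,"dy":0,"dz":0.02,"rx":0,"ry":0,"rz":0,"claw":1},
  {"dx":0,"dy":0,"dz":0,"rx":0,"ry":0,"rz":0,"claw":1},
  {"dx":0,"dy":0,"dz":0,"rx":0,"ry":0,"rz":0,"claw":1},
])

```text
time_s: 9.55
ee_pos: [0.5312, 0.0348, 0.0668]
eef_rot: [3.141, 0.0, 1.69]
force: [-3.3, -0.1, 5.7]
grip_width: 0.0492
grip_force: 20.0
```

step_arm([
  {"dx":0,"dy":0,"dz":0,"rx":0,"ry":0,"rz":0,"claw":0.3},
  {"dx":0,"dy":0,"dz":0,"rx":0,"ry":0,"rz":0,"claw":0.3},
  {"dx":0,"dy":0,"dz":0,"rx":0,"ry":0,"rz":0,"claw":0.3},
  {"dx":0,"dy":0,"dz":-0.1,"rx":0,"ry":0,"rz":0,"claw":0.3},
  {"dx":0,"dy":0,"dz":-0.4,"rx":0,"ry":0,"rz":0,"claw":0.3},
  {"dx":0,"dy":0,"dz":-0.5,"rx":0,"ry":0,"rz":0,"claw":0.3},
  {"dx":-0.45,"dy":0,"dz":-0.2,"rx":0,"ry":0,"rz":0,"claw":0.3},
  {"dx":-0.35,"dy":0,"dz":0,"rx":0,"ry":0,"rz":0,"claw":0.3},
  {"dx":0,"dy":0,"dz":0,"rx":0,"ry":0,"rz":0,"claw":0.3},
  {"dx":0,"dy":0,"dz":0,"rx":0,"ry":0,"rz":0,"claw":0.3},
])

```text
time_s: 10.55
ee_pos: [0.5405, -0.0449, 0.1868]
eef_rot: [3.141, -0.0, 1.689]
force: [-0.1, -0.1, 1.3]
grip_width: 0.0664
grip_force: 0.0
```

```bash
python3 - <<'E'
from h import *
np.set_printoptions(precision=4,suppress=True)
p,R,o=pose();print(p,o["eef_rot"],o["force"]);c=snap("wrist");save(c,"w6.png")
vv,uu=np.mgrid[60:260,230:420];uv=np.c_[uu.ravel(),vv.ravel()];q=deproj(c,uv)
k=(q[:,2]>.052)&(q[:,2]<.07)&(np.hypot(q[:,0]-.531,q[:,1]-.034)<.04);t=q[k]
A=np.c_[t[:,:2]-t[:,:2].mean(0),np.ones(len(t))];s=np.linalg.lstsq(A,t[:,2],rcond=None)[0]
print("disc top",len(t),t.mean(0),cv2.minEnclosingCircle(t[:,:2].astype(np.float32)),"tilt,z",s)
E
```

```text
[ 0.5405 -0.0449  0.1868] [ 3.1414 -0.0001  1.6888] [-0.1329 -0.1139  1.2987]
disc top 2995 [0.5302 0.035  0.0601] ((0.5302371382713318, 0.035017721354961395), 0.02550291083753109) tilt,z [0.     0.0064 0.0601]
```

View pics/w6.png

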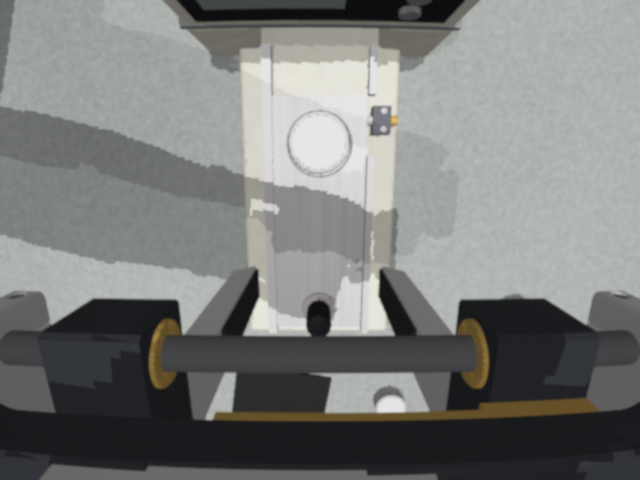

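The disc lies in the well at (319,143), level (top z 0.060, tilt <0.01). The pull stands at (318,315), right between the fingers' column.

step_arm([
  {"dx":-0.35,"dy":-0.008,"dz":0,"rx":0,"ry":0,"rz":0,"claw":0.3},
  {"dx":-0.35,"dy":0,"dz":0,"rx":0,"ry":0,"rz":0,"claw":0.3},
  {"dx":0,"dy":0,"dz":0.3,"rx":0,"ry":0,"rz":0,"claw":0.3},
  {"dx":0,"dy":0,"dz":0.35,"rx":0,"ry":0,"rz":0,"claw":0.3},
  {"dx":0,"dy":0,"dz":0.3,"rx":0,"ry":0,"rz":0,"claw":0.3},
  {"dx":0,"dy":0,"dz":0.15,"rx":0,"ry":0,"rz":0,"claw":0.3},
  {"dx":0,"dy":0,"dz":0.05,"rx":0,"ry":0,"rz":0,"claw":0.3},
  {"dx":0,"dy":0,"dz":0,"rx":0,"ry":0,"rz":0,"claw":0.3},
  {"dx":0,"dy":0,"dz":0,"rx":0,"ry":0,"rz":0,"claw":0.3},
])

```text
time_s: 11.5
ee_pos: [0.5487, -0.1139, 0.0725]
eef_rot: [3.14, 0.001, 1.691]
force: [-1.3, 0.8, 0.1]
grip_width: 0.0657
grip_force: 0.0
```

step_arm([
  {"dx":0,"dy":0,"dz":0,"rx":0,"ry":0,"rz":0,"claw":1},
  {"dx":0,"dy":0,"dz":0,"rx":0,"ry":0,"rz":0,"claw":1},
  {"dx":0,"dy":0,"dz":0,"rx":0,"ry":0,"rz":0,"claw":1},
  {"dx":0,"dy":0,"dz":0,"rx":0,"ry":0,"rz":0,"claw":1},
  {"dx":0,"dy":0,"dz":0,"rx":0,"ry":0,"rz":0,"claw":1},
  {"dx":0,"dy":0,"dz":0,"rx":0,"ry":0,"rz":0,"claw":1},
  {"dx":0,"dy":0,"dz":0,"rx":0,"ry":0,"rz":0,"claw":1},
  {"dx":0,"dy":0,"dz":0,"rx":0,"ry":0,"rz":0,"claw":1},
], grip_force=25)

```text
time_s: 12.3
ee_pos: [0.5486, -0.1142, 0.0715]
eef_rot: [3.141, 0.0, 1.69]
force: [5.1, 0.5, -4.0]
grip_width: 0.0215
grip_force: 25.0
```

step_arm([
  {"dx":0.05,"dy":0,"dz":0,"rx":0,"ry":0,"rz":0,"claw":1},
  {"dx":0.1,"dy":0,"dz":0,"rx":0,"ry":0,"rz":0,"claw":1},
  {"dx":0.1,"dy":0,"dz":0,"rx":0,"ry":0,"rz":0,"claw":1},
  {"dx":0.1,"dy":0,"dz":0,"rx":0,"ry":0,"rz":0,"claw":1},
  {"dx":0.1,"dy":0,"dz":0,"rx":0,"ry":0,"rz":0,"claw":1},
  {"dx":0.1,"dy":0,"dz":0,"rx":0,"ry":0,"rz":0,"claw":1},
  {"dx":0.1,"dy":0,"dz":0,"rx":0,"ry":0,"rz":0,"claw":1},
  {"dx":0.1,"dy":0,"dz":0,"rx":0,"ry":0,"rz":0,"claw":1},
  {"dx":0.05,"dy":0,"dz":0,"rx":0,"ry":0,"rz":0,"claw":1},
  {"dx":0,"dy":0,"dz":0,"rx":0,"ry":0,"rz":0,"claw":1},
])

```text
time_s: 13.3
ee_pos: [0.5394, -0.0341, 0.0715]
eef_rot: [3.14, 0.0, 1.691]
force: [8.3, 2.3, -5.0]
grip_width: 0.0218
grip_force: 25.0
```

```bash
python3 - <<'E'
from h import *
np.set_printoptions(precision=4,suppress=True)
p,R,o=pose();print(p,R.T@np.array(o["force"]));c=snap("wrist");save(c,"w7.png",(200,0,460,330),1.8)
p,R,o=pose();print(R.T@np.array(o["force"]))
c=snap("side");p,R,o=pose();print(R.T@np.array(o["force"]))
E
```

```text
[ 0.5394 -0.0341  0.0715] [1.2641 8.5291 5.0604]
[0.4384 8.8143 5.397 ]
[0.8522 9.3032 3.7792]
```

View pics/w7.png

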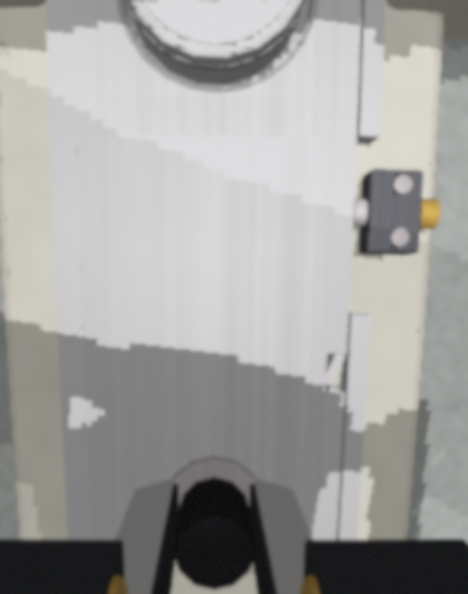

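The crop shows the notch at crop (336,370), ball at (360,212) and the disc entering under the head; measuring how far the notch still has to go.

```bash
python3 - <<'E'
from h import *
np.set_printoptions(precision=4,suppress=True)
p,R,o=pose();c=snap("wrist")
f=lambda u,v:(200+u/1.8,v/1.8)
n=at_z(c,[f(336,355),f(340,388),f(360,212),f(390,172),f(390,253)],.045)
print((n-p)@R)
n=at_z(c,[f(360,212),f(390,172),f(390,253)],.040);print((n-p)@R)
E
```

```text
[[0.0463 0.0366 0.0266]
 [0.0361 0.0383 0.0266]
 [0.0883 0.0421 0.0266]
 [0.0997 0.0504 0.0266]
 [0.0767 0.0516 0.0266]]
[[0.0889 0.0432 0.0316]
 [0.1005 0.0518 0.0316]
 [0.077  0.053  0.0316]]
```

step_arm([
  {"dx":0.05,"dy":0.01,"dz":0,"rx":0,"ry":0,"rz":0,"claw":1},
  {"dx":0.05,"dy":0,"dz":0,"rx":0,"ry":0,"rz":0,"claw":1},
  {"dx":0,"dy":0,"dz":0,"rx":0,"ry":0,"rz":0,"claw":1},
  {"dx":0,"dy":0,"dz":0,"rx":0,"ry":0,"rz":0,"claw":1},
])

```text
time_s: 13.85
ee_pos: [0.5383, -0.0243, 0.0715]
eef_rot: [-3.141, -0.0, 1.691]
force: [1.7, 1.6, 0.4]
grip_width: 0.0214
grip_force: 25.0
```

step_arm([
  {"dx":0.05,"dy":0,"dz":0,"rx":0,"ry":0,"rz":0,"claw":1},
  {"dx":0.05,"dy":0,"dz":0,"rx":0,"ry":0,"rz":0,"claw":1},
  {"dx":0.05,"dy":0,"dz":0,"rx":0,"ry":0,"rz":0,"claw":1},
  {"dx":0.05,"dy":0,"dz":0,"rx":0,"ry":0,"rz":0,"claw":1},
  {"dx":0,"dy":0,"dz":0,"rx":0,"ry":0,"rz":0,"claw":1},
  {"dx":0,"dy":0,"dz":0,"rx":0,"ry":0,"rz":0,"claw":1},
])

```text
time_s: 14.45
ee_pos: [0.5361, -0.0044, 0.0715]
eef_rot: [3.141, -0.0, 1.691]
force: [2.9, 1.6, -0.9]
grip_width: 0.0215
grip_force: 25.0
```

step_arm([
  {"dx":0.03,"dy":0,"dz":0,"rx":0,"ry":0,"rz":0,"claw":1},
  {"dx":0.02,"dy":0,"dz":0,"rx":0,"ry":0,"rz":0,"claw":1},
  {"dx":0,"dy":0,"dz":0,"rx":0,"ry":0,"rz":0,"claw":1},
  {"dx":0,"dy":0,"dz":0,"rx":0,"ry":0,"rz":0,"claw":1},
])

```text
time_s: 14.85
ee_pos: [0.5355, 0.0003, 0.0715]
eef_rot: [3.141, -0.0, 1.69]
force: [3.3, 0.4, -0.3]
grip_width: 0.0216
grip_force: 25.0
```

step_arm([
  {"dx":0.02,"dy":0,"dz":0,"rx":0,"ry":0,"rz":0,"claw":1},
  {"dx":0,"dy":0,"dz":0,"rx":0,"ry":0,"rz":0,"claw":1},
  {"dx":0,"dy":0,"dz":0,"rx":0,"ry":0,"rz":0,"claw":1},
])

```text
time_s: 15.15
ee_pos: [0.5353, 0.0022, 0.0715]
eef_rot: [3.141, -0.0, 1.69]
force: [3.4, 1.5, -0.5]
grip_width: 0.0212
grip_force: 25.0
```

step_arm([
  {"dx":0.02,"dy":0,"dz":0,"rx":0,"ry":0,"rz":0,"claw":1},
  {"dx":0,"dy":0,"dz":0,"rx":0,"ry":0,"rz":0,"claw":1},
  {"dx":0,"dy":0,"dz":0,"rx":0,"ry":0,"rz":0,"claw":1},
])

```text
time_s: 15.45
ee_pos: [0.535, 0.0042, 0.0715]
eef_rot: [3.141, -0.0, 1.69]
force: [4.7, 1.7, -0.5]
grip_width: 0.0219
grip_force: 25.0
```

step_arm([
  {"dx":0.02,"dy":0,"dz":0,"rx":0,"ry":0,"rz":0,"claw":1},
  {"dx":0,"dy":0,"dz":0,"rx":0,"ry":0,"rz":0,"claw":1},
  {"dx":0,"dy":0,"dz":0,"rx":0,"ry":0,"rz":0,"claw":1},
])

```text
time_s: 15.75
ee_pos: [0.5348, 0.0063, 0.0715]
eef_rot: [3.141, -0.0, 1.69]
force: [4.3, 1.3, -0.4]
grip_width: 0.0216
grip_force: 25.0
```

step_arm([
  {"dx":0.02,"dy":0,"dz":0,"rx":0,"ry":0,"rz":0,"claw":1},
  {"dx":0,"dy":0,"dz":0,"rx":0,"ry":0,"rz":0,"claw":1},
  {"dx":0,"dy":0,"dz":0,"rx":0,"ry":0,"rz":0,"claw":1},
])

```text
time_s: 16.05
ee_pos: [0.5346, 0.0083, 0.0715]
eef_rot: [3.141, -0.0, 1.69]
force: [5.1, 3.1, -0.4]
grip_width: 0.0213
grip_force: 25.0
```

```bash
python3 - <<'E'
from h import *
np.set_printoptions(precision=4,suppress=True)
p,R,o=pose();F=[]
for i in range(4):
    c=snap("wrist");F.append(R.T@np.array(pose()[2]["force"]))
print(p,np.mean(F,0));save(c,"w8.png",(330,60,450,200),4)
E
```

```text
[0.5346 0.0083 0.0715] [0.6404 5.2464 1.3417]
```

View pics/w8.png

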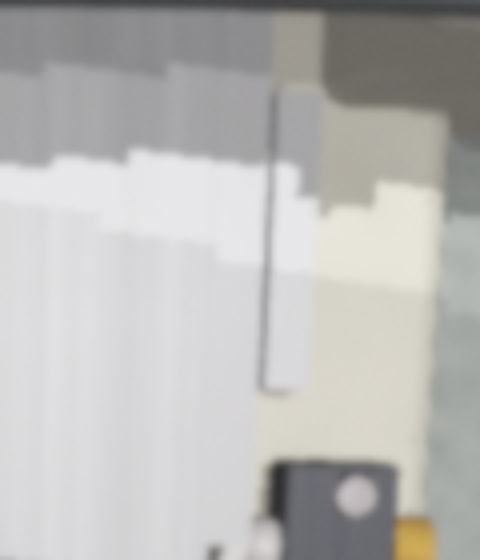

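The crop shows the notch's leading edge at crop (215,550), just reaching the ball at (265,540), so roughly 5 mm remain.

```bash
cat > f.py <<'E'
from h import *
np.set_printoptions(precision=3,suppress=True)
p,R,o=pose();F=[]
for i in range(4):
    snap("side");F.append(R.T@np.array(pose()[2]["force"]))
print(p,np.mean(F,0),np.std(F,0))
E
echo ok
```

```text
ok
```

step_arm([
  {"dx":0.02,"dy":0.005,"dz":0,"rx":0,"ry":0,"rz":0,"claw":1},
  {"dx":0,"dy":0,"dz":0,"rx":0,"ry":0,"rz":0,"claw":1},
  {"dx":0,"dy":0,"dz":0,"rx":0,"ry":0,"rz":0,"claw":1},
])

```text
time_s: 16.55
ee_pos: [0.5344, 0.0104, 0.0714]
eef_rot: [-3.141, -0.001, 1.69]
force: [-1.4, 3.8, 3.5]
grip_width: 0.0213
grip_force: 25.0
```

```bash
python3 f.py
```

```text
[0.534 0.01  0.071] [ 3.4   -1.795 -3.82 ] [0.574 0.498 0.186]
```

step_arm([
  {"dx":0.015,"dy":0,"dz":0,"rx":0,"ry":0,"rz":0,"claw":1},
  {"dx":0,"dy":0,"dz":0,"rx":0,"ry":0,"rz":0,"claw":1},
  {"dx":0,"dy":0,"dz":0,"rx":0,"ry":0,"rz":0,"claw":1},
])

```text
time_s: 17.05
ee_pos: [0.5343, 0.0116, 0.0714]
eef_rot: [-3.141, -0.0, 1.69]
force: [-3.7, 2.5, 5.4]
grip_width: 0.0215
grip_force: 25.0
```

```bash
python3 f.py
```

```text
[0.534 0.012 0.071] [ 2.659 -4.037 -5.717] [0.643 0.096 0.378]
```

step_arm([
  {"dx":0.01,"dy":-0.003,"dz":0,"rx":0,"ry":0,"rz":0,"claw":1},
  {"dx":0,"dy":0,"dz":0,"rx":0,"ry":0,"rz":0,"claw":1},
  {"dx":0,"dy":0,"dz":0,"rx":0,"ry":0,"rz":0,"claw":1},
])

```text
time_s: 17.55
ee_pos: [0.5342, 0.0126, 0.0714]
eef_rot: [3.142, -0.0, 1.69]
force: [-1.9, 1.8, 2.8]
grip_width: 0.0216
grip_force: 25.0
```

```bash
python3 f.py
```

```text
[0.534 0.013 0.071] [ 2.244 -1.787 -2.922] [0.462 0.311 0.798]
```

step_arm([
  {"dx":0.01,"dy":0,"dz":0,"rx":0,"ry":0,"rz":0,"claw":1},
  {"dx":0,"dy":0,"dz":0,"rx":0,"ry":0,"rz":0,"claw":1},
  {"dx":0,"dy":0,"dz":0,"rx":0,"ry":0,"rz":0,"claw":1},
])

```text
time_s: 18.05
ee_pos: [0.5341, 0.0136, 0.0714]
eef_rot: [3.142, -0.0, 1.69]
force: [-2.0, 1.4, 3.2]
grip_width: 0.0218
grip_force: 25.0
```

```bash
python3 f.py
```

```text
[0.534 0.014 0.071] [ 1.948 -1.463 -2.523] [0.182 0.267 0.384]
```

step_arm([
  {"dx":0.01,"dy":0,"dz":0,"rx":0,"ry":0,"rz":0,"claw":1},
  {"dx":0,"dy":0,"dz":0,"rx":0,"ry":0,"rz":0,"claw":1},
  {"dx":0,"dy":0,"dz":0,"rx":0,"ry":0,"rz":0,"claw":1},
])

```text
time_s: 18.55
ee_pos: [0.534, 0.0146, 0.0715]
eef_rot: [3.142, -0.0, 1.69]
force: [-1.8, 2.4, 2.1]
grip_width: 0.0217
grip_force: 25.0
```

```bash
python3 f.py
```

```text
[0.534 0.015 0.071] [ 2.023 -0.101 -2.154] [0.467 0.568 0.371]
```

step_arm([
  {"dx":0.01,"dy":0,"dz":0,"rx":0,"ry":0,"rz":0,"claw":1},
  {"dx":0,"dy":0,"dz":0,"rx":0,"ry":0,"rz":0,"claw":1},
  {"dx":0,"dy":0,"dz":0,"rx":0,"ry":0,"rz":0,"claw":1},
])

```text
time_s: 19.05
ee_pos: [0.5338, 0.0156, 0.0715]
eef_rot: [3.142, -0.0, 1.69]
force: [-0.2, 1.8, 1.0]
grip_width: 0.0217
grip_force: 25.0
```

```bash
python3 f.py
```

```text
[0.534 0.016 0.071] [ 2.042  0.02  -1.854] [0.374 0.464 0.594]
```

step_arm([
  {"dx":0.008,"dy":0,"dz":0,"rx":0,"ry":0,"rz":0,"claw":1},
  {"dx":0,"dy":0,"dz":0,"rx":0,"ry":0,"rz":0,"claw":1},
  {"dx":0,"dy":0,"dz":0,"rx":0,"ry":0,"rz":0,"claw":1},
])

```text
time_s: 19.55
ee_pos: [0.5338, 0.0161, 0.0715]
eef_rot: [3.142, 0.0, 1.69]
force: [0.3, -3.0, 0.9]
grip_width: 0.0217
grip_force: 25.0
```

```bash
python3 f.py
```

```text
[0.534 0.016 0.071] [-3.122  0.036 -1.476] [0.304 0.767 0.475]
```

step_arm([
  {"dx":0.008,"dy":0,"dz":0,"rx":0,"ry":0,"rz":0,"claw":1},
  {"dx":0,"dy":0,"dz":0,"rx":0,"ry":0,"rz":0,"claw":1},
  {"dx":0,"dy":0,"dz":0,"rx":0,"ry":0,"rz":0,"claw":1},
])

```text
time_s: 20.05
ee_pos: [0.5337, 0.0166, 0.0715]
eef_rot: [3.142, 0.001, 1.69]
force: [1.4, -6.7, 0.3]
grip_width: 0.0215
grip_force: 25.0
```

```bash
python3 f.py
```

```text
[0.534 0.017 0.071] [-6.508 -0.331 -1.15 ] [0.383 0.514 0.245]
```

step_arm([
  {"dx":-0.01,"dy":0,"dz":0,"rx":0,"ry":0,"rz":0,"claw":1},
  {"dx":0,"dy":0,"dz":0,"rx":0,"ry":0,"rz":0,"claw":1},
  {"dx":0,"dy":0,"dz":0,"rx":0,"ry":0,"rz":0,"claw":1},
  {"dx":0,"dy":0,"dz":0,"rx":0,"ry":0,"rz":0,"claw":1},
  {"dx":0,"dy":0,"dz":0,"rx":0,"ry":0,"rz":0,"claw":1},
])

```text
time_s: 20.75
ee_pos: [0.5337, 0.0161, 0.0715]
eef_rot: [3.142, 0.0, 1.69]
force: [0.6, -3.6, 1.8]
grip_width: 0.0217
grip_force: 25.0
```

```bash
python3 f.py; python3 -c "
from h import *
o=pose()[2];print(o['ee_pos'],o['grip_force'],o['joint_vel'],o['time_s'])"
```

```text
[0.534 0.016 0.071] [-3.458  0.051 -1.234] [0.345 0.401 0.512]
[0.53375503 0.0161112  0.07144089] 25.000259578227997 [ 0.00069512 -0.00269873  0.00055385  0.00030974 -0.00050042  0.00065386] 20.95
```

```bash
python3 -c "
from station import hand_in
print(hand_in())"
```

```text
the job is handed in; nothing more can be done
None
```

The job is handed in: the disc was placed flat in the well and released, and the slide is held still by the pull at the notch, felt as a draw-in and then a sharp rise in resistance, short of the back stop; the hand-in returned no verdict.

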